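# Demould a specimen block and square it on the saw's stop plate

### The arm

A 6-joint arm with a two-finger parallel gripper is mounted at the origin on the work surface. World frame = base frame: x ahead of the robot, y to its left, z up, the work surface at z = 0. Lengths are in mm, angles in rad, forces in N, time in s.
With the tool pointing down it reaches from about 350 to 975 mm from the base axis. Payload 7.1 kg.
Tool frame: the origin (TCP) lies at the very end of the fingers, on their centre line; the grasp point (between the pads) lies 19 mm behind it (ctrl.tcp_to_grasp is the distance from the TCP to the grasp point, in mm); z points along the fingers, x is the direction in which the jaws open and shut, and the axes are right-handed (so a half turn about z gives the same grasp; the last joint's range is limited). The gripper opens to 88 mm and grips with 3 to 60 N. Pads are 20 mm wide; open, the fingers measure 115 mm over their backs; the gripper's body (75 mm by 178 mm) begins 61 mm behind the grasp point.
Start: joints at [-1.238, 0.423, 1.63, -0, 1.089, -0.019], TCP at [215.384, -586.698, 222.675] pointing down, gripper open.
Joint ranges: [-3, 3], [-0.9, 2.11], [0.09, 2.58], [-1.31, 4.45], [0.11, 2.69], [-2.54, 2.54]. Speed limits (rad/s): [2.39, 2.39, 3.01, 3.14, 3.14, 3.14].

### API

Orientations are given as a rotation vector (axis times angle).
In Python, from workcell import get_obs, viewer, ctrl, masks_of gives the robot as it stands. The module is installed in compiled form; this text tells all that it offers.
- The arm moves only by the shell command python3 -m inch 'ROWS'. ROWS is JSON, a list of rows, each an object of numbers: "tx", "ty", "tz": the shift along the tool's x, y, z in cm; "ax", "ay", "az": the turn, a rotation vector about the tool's x, y, z in degrees; "jaw": the opening, from 0 (shut) to 1 (fully open). In form: [{"tx": .., "ty": .., "tz": .., "ax": .., "ay": .., "az": .., "jaw": ..}, ...]. A call has 1 to 12 rows; each row shifts and turns the commanded pose from where the row before left it, along the tool's axes as they then stand; what a row does not reach is not made up. A row lasts 1/8 s, in which the tool goes at most 62.5 mm and 10.7 degrees, less where a joint would pass 70% of its speed; a pose out of reach is approached as far as the arm can. A call is refused whole if a number of a shift passes 6.25 or a number of a turn 10.7, either way. A call with a gripper value outside its range is refused whole. The fingers move at their own pace and stop on an object; the grip force is fixed at half the most. Time passes only in rows, so rows that do not move let the fingers close. It gives the time, the measured TCP pose, the force and the opening at its end, in the units of the state.
- get_obs(): the state, without advancing time (a new reading comes with each control period).
- viewer.get_image(name): name is "scene" or "top" or "wrist"; returns (picture, depth): 420x560x3 uint8, red, green, blue; 420x560 float32, mm along the optical axis (not along the pixel's ray), 0 where there is no reading.
- viewer.get_calibration(name): a dict with "fx", "fy", "cx", "cy" (pixels), "distortion" ([k1, k2, p1, p2, k3] as OpenCV has them; the pictures are not rectified), "rvec" (rotation vector, rad) and "tvec" (3), from world to camera coordinates, as OpenCV has them. Camera axes: x right, y down, z forward; pixel columns grow to the right and rows downward; lengths in mm; the calibration is good to about 2 mm. A picture is of the moment at which its call begins: read the wrist's pose just before it. get_calibration takes no time and is no camera call; for the wrist camera it gives the pose at the moment of the call.
- ctrl.close_job(): hands the job in, once; it reports no verdict.
Trained networks look in the newest picture that a camera, given by its name, has taken for a name from the list of things; names that differ only in an ending like _2 or _b are one class to them, and where a whole thing is asked for, a point or a joint stands for the part that bears it (a point fixed in the world has none). Each returns a list of dicts, best first, with "score" (0 to 1); they miss things now and then, are a little off and sometimes report something else, mostly with a low value. They report only what shows in the picture. A call takes as long as a camera call.
- masks_of(camera, thing): "pixels" (420x560 bool, what is visible of it) and "location" ([column, row] in pixels, amid what is visible of it).
The state is a dict: "t": time; "qpos": joint angles; "qvel": joint speeds; "joint_torque": joint torques, N m; "ee_pos": TCP position; "orientation": TCP orientation; "ft_force": force on the tool from outside, world axes, zero at the start; "moment": the same for the moment, N m; "width": finger opening in mm.
Only numpy, scipy, OpenCV 4.12 (cv2) and the standard library are available. Lean on these libraries where they do the work, as an engineer would, in place of code of your own. Each camera call takes 0.05 s, during which the arm holds its last target. There are 200 camera calls.

### The job

Press the red knock-out lever of the sloping mould all the way down so that the blue-topped resin block rises, then grip the block and lift it out of its cavity. Lower it, without dropping it, blue side up onto the steel plate with the green stops, its long side flush against the long stop and its end flush against the short stop, and let go of it there. Do not disturb the other things on the bench.

Things in the scene. Friction and masses are not known exactly. Their poses are not given: they have to be found in the camera images.
- block: The part: a cast specimen block, amber resin with a blue plastic carrier plate as its top 6 mm; 46 (x) x 96 (y) x 24 (z) mm, 125 g. Origin at the centre of its underside, z towards the blue top. Either way round is the same. At the start it lies in the die's cavity with its top flush with the die face.
- die: Aluminium die block 110 (x) x 130 (y) x 34 mm, fixed on the mould's base, sloping 29 degrees: its open face looks up and away from the robot, the edge nearer the robot is high. Origin: centre of the open face, 72 mm above the table; z straight out of the face (draw direction), x up the slope, y level. Cavity 49 x 99 mm, 24 mm deep: 1.5 mm free all round the block.
- knockout (a joint): Knock-out lever at the mould's left side (seen from the robot), its arm pointing away from the robot: 0 as it stands, grows as its red pad is pressed down, stop at 0.36 rad. It has stiff friction (about 3 N at the pad) and stays where it is left. It drives a brass ejector under the block: at the stop the block stands 14 mm out of the die face.
- knockout_pad (a point): Top centre of the red pad, 36 x 36 mm, at the end of the knock-out lever, about 80 mm above the table at the start. It swings down about 35 mm; the lever's level pivot axis is parallel to the die's y, beside the die, 0.1 m from the pad towards the die's high edge and 25 mm lower than the pad starts.
- stop_plate: Fixed steel plate, 100 (x) x 150 (y) x 14 (z) mm, with two green stops 7 mm high and 10 mm thick on its top: the long one along its +x edge, the short one along its +y edge. Origin at the centre of its underside.
- stop_corner (a point): Inner corner where the two stops meet, on the plate's top face, axes as stop_plate's: the free area lies towards -x (90 mm) and -y (140 mm). The block's place is with its centre 23 mm to -x and 48 mm to -y of it, its underside level with it.
- tube_rack: Bystander: black rack with capped sample tubes, 85 x 170 x 85 mm, origin at the centre of its underside.
- bottle: Bystander: amber jar with a white cap, diameter 64 mm, 80 mm tall, origin at the centre of its underside.
- beaker: Bystander: clear beaker, diameter 64 mm, 60 mm tall, origin at the centre of its underside.
- scraper: Bystander: flat scraper 170 mm long lying along its x, origin on the table under its middle.
- done_white: Bystander: finished block with a white top, same size as the part, in the white tray.
- done_green: Bystander: finished block with a green top, same size as the part, in the white tray.

How it is judged (in metres and radians):
On the way, in this order (a step that is already met when the one before it is completed fails the run):
1. the knock-out lever is pressed down to its stop while the block still stands in the die (value of joint knockout above 0.31 rad and z of block in the frame of die below -0.003 m), for 0.1 s.
2. the block is held by the gripper, clear of the cavity (z of block in the frame of die above 0.008 m and contact force between the fingers and block above 1 N), for 0.1 s.
3. the block is lowered onto the stop plate while still held (underside within 6 mm of the plate's top) (z of block in the frame of stop_corner between -0.003 and 0.006 m and horizontal distance between block and stop_corner below 0.11 m and contact force between the fingers and block above 0.5 N), for 0.05 s.
At the end, for the whole second after the job is handed in: The block lies at rest, blue side up (within 0.06 rad of level) with its underside on the stop plate (3 mm), its long side within 1.7 mm of the long stop and its end within 1.7 mm of the short stop, parallel to the stops within 0.04 rad (x of block in the frame of stop_corner between -0.0247 and -0.0205 m and y of block in the frame of stop_corner between -0.0497 and -0.0455 m and z of block in the frame of stop_corner between -0.003 and 0.003 m and angle between block's own z axis and vertical below 0.06 rad and angle between the y axis of block and the y axis of stop_plate, either way round below 0.04 rad and linear speed of block below 0.01 m/s); the robot touches nothing.
It fails at once if the block is dropped on, or rammed against, the stop plate (over 60 N) (contact force between block and stop_plate above 60 N).
It fails at once if another thing on the bench is moved by more than 20 mm (distance of any of tube_rack, bottle, beaker, scraper, done_white, done_green from where it was at the start of the episode above 0.02 m).
It also fails if it takes over 61 s, if anything falls off the work surface, if the arm or the gripper's body presses on something with over 40 N, if the wrist force passes 120 N, or if a joint passes its speed limit or range.

## Working session

There is one attempt and no reset: what is moved stays moved. The work goes in short steps, Python scripts to look and compute and a shell command to move; the robot and the scene stay as the last step left them, time stands still between calls to the robot, and variables do not carry over. Pictures are saved under pics/ and viewed, about 8 in all and at most 12, crops included, and the job is handed in when it is done.

```bash
mkdir -p pics
cat > h.py <<'E'
import numpy as np, cv2
from scipy.spatial.transform import Rotation as R
from workcell import get_obs, viewer, ctrl, masks_of
def pts(cam, depth, mask):
    c=viewer.get_calibration(cam); K=np.array([[c['fx'],0,c['cx']],[0,c['fy'],c['cy']],[0,0,1.]])
    v,u=np.nonzero(mask&(depth>0)); d=depth[v,u]
    n=cv2.undistortPoints(np.c_[u,v].astype(float)[:,None],K,np.array(c['distortion'],float))[:,0]
    P=np.c_[n*d[:,None],d]; M=R.from_rotvec(np.ravel(c['rvec'])).as_matrix()
    return (P-np.ravel(c['tvec']))@M, u, v
def save(n,im): cv2.imwrite('pics/'+n+'.png',im[:,:,::-1])
def delta(Rt,pt):
    o=get_obs(); Rc=R.from_rotvec(o['orientation']).as_matrix()
    return Rc.T@(np.array(pt)-o['ee_pos'])/10, np.degrees(R.from_matrix(Rc.T@Rt).as_rotvec())
E
python3 - <<'E'
from h import *
o=get_obs(); print(o)
a=[]
for c in ('scene','top'):
    im,d=viewer.get_image(c); save(c+'0',im); np.savez(c+'0',im=im,d=d)
    for t in ('block','die','knockout_pad','stop_plate','tube_rack','bottle','beaker','scraper','done_white'):
        m=masks_of(c,t)
        if m:
            P,u,v=pts(c,d,m[0]['pixels']); print(c,t,round(m[0]['score'],2),m[0]['location'],len(P),np.median(P,0).round(),P.min(0).round(),P.max(0).round())
E
```

```text
{'t': 0.0, 'qpos': array([-1.23800335e+00,  4.23847514e-01,  1.63067598e+00, -3.38272194e-05,
        1.08861087e+00, -1.89956435e-02]), 'qvel': array([-1.15833188e-04,  8.60506154e-04, -8.97640746e-04, -8.38884942e-05,
        4.04091621e-04,  1.64849529e-04]), 'joint_torque': array([ 7.04913364e-04, -5.44628692e+01, -2.73662835e+01,  6.43215654e-02,
        2.27638136e-02, -1.18014482e-04]), 'ee_pos': array([ 215.19745251, -586.19216809,  221.9030451 ]), 'orientation': array([-2.57518308e+00,  1.79791280e+00,  1.98605544e-03]), 'ft_force': array([ 0.19388998,  0.02412395, -1.22546882]), 'moment': array([ 0.00399994, -0.00275219, -0.06835542]), 'width': 87.7337418709367}
scene block 0.85 [194.3, 258.5] 1075 [ 555. -194.   73.] [ 522. -242.   60.] [ 581. -144.   86.]
scene die 0.72 [184.9, 256.0] 2599 [ 548. -202.   70.] [ 437. -262.   -1.] [ 609. -101.  102.]
scene knockout_pad 0.79 [260.1, 238.5] 513 [629. -90.  79.] [ 534. -111.    0.] [660. -30.  84.]
scene stop_plate 0.96 [323.6, 151.3] 1926 [544. 226.  15.] [475. 145.  -1.] [604. 317.  26.]
scene tube_rack 0.83 [404.0, 198.4] 2
[... 535 characters left out ...]
 1790 [ 530. -188.   78.] [ 484. -277.    1.] [ 608. -119.  104.]
top knockout_pad 0.98 [328.6, 230.4] 398 [627. -85.  76.] [ 535. -108.   -3.] [661. -58.  86.]
top stop_plate 0.66 [200.9, 262.7] 2341 [541. 233.  14.] [476. 152.  -4.] [605. 314.  27.]
top tube_rack 0.74 [194.0, 168.8] 2526 [765. 246.  59.] [722. 164.  -7.] [826. 351.  94.]
top bottle 0.89 [392.0, 181.4] 619 [ 744. -233.   77.] [ 720. -274.   -7.] [ 777. -207.   88.]
top beaker 0.95 [282.8, 228.0] 497 [627.  19.  12.] [591. -13.  -4.] [653.  46.  68.]
top scraper 0.57 [291.3, 291.7] 1168 [469.   1.   4.] [357. -35.  -7.] [528.  31.  29.]
top done_white 0.56 [303.1, 189.8] 751 [726. -20.  27.] [702. -69.  -2.] [760.  29.  37.]
```

Run:
```python
from h import *
a=np.load('scene0.npz'); b=np.load('top0.npz')
c=a['im'][110:400,90:490]; save('s1',cv2.resize(c,(800,580),interpolation=cv2.INTER_CUBIC))
c=b['im'][110:350,140:460]; save('t1',cv2.resize(c,(800,600),interpolation=cv2.INTER_CUBIC))
```

```text
(no output)
```

View pics/s1.png

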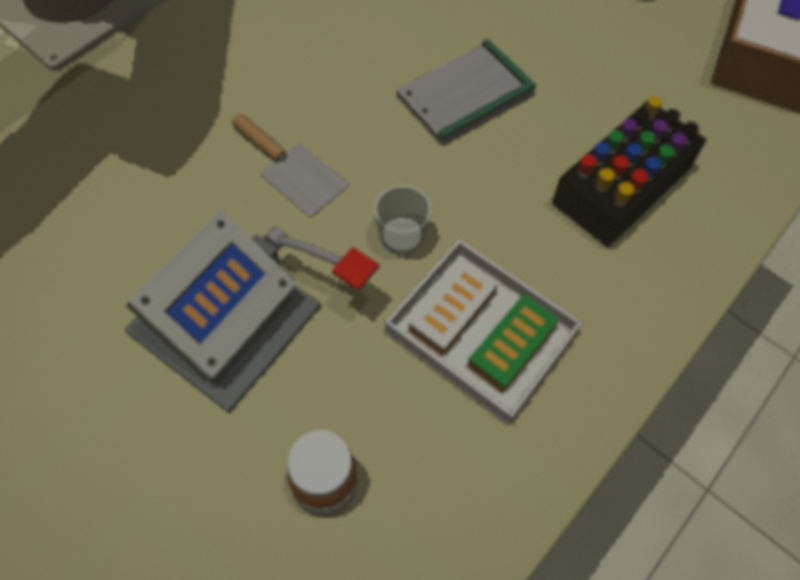

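View pics/t1.png

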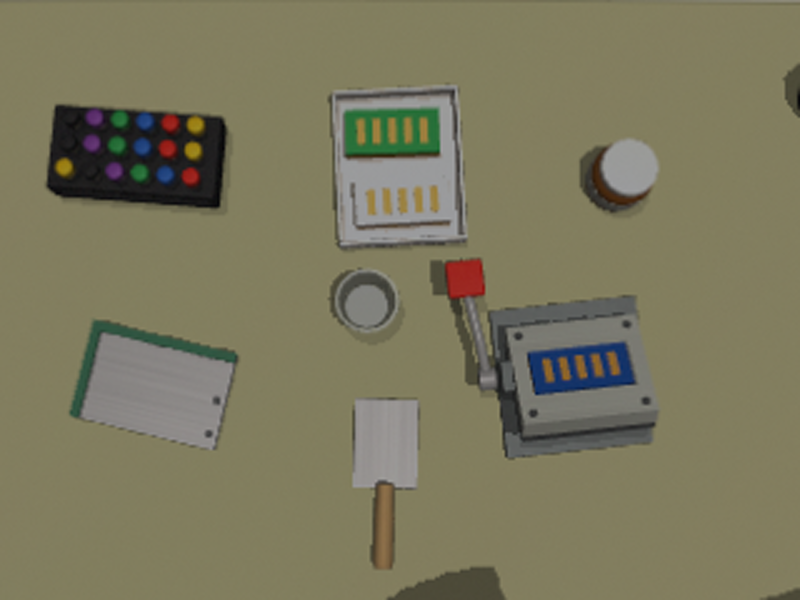

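The views agree: the mould is at right, with the red pad pointing away from the robot. The stop plate is at left, yawed, with its stops on the far and left edges. Next I'll fit poses from colour and depth.

```bash
cat > meas.py <<'E'
from h import *
def hsv(im): return cv2.cvtColor(im,cv2.COLOR_RGB2HSV)
def near(P,c,r): return np.hypot(P[:,0]-c[0],P[:,1]-c[1])<r
def red(cam,im,d):
    H=hsv(im); m=((H[...,0]<6)|(H[...,0]>174))&(H[...,1]>180)&(H[...,2]>60)
    P,_,_=pts(cam,d,m); P=P[near(P,(640,-90),45)]
    return len(P),np.median(P,0).round(1),((P.min(0)+P.max(0))/2).round(1)
def blue(cam,im,d,c=(548,-193),r=90):
    H=hsv(im); m=(H[...,0]>100)&(H[...,0]<130)&(H[...,1]>120)
    P,u,v=pts(cam,d,m); k=near(P,c,r); P=P[k]
    mm=np.zeros(m.shape,np.uint8); mm[v[k],u[k]]=1
    mm=cv2.morphologyEx(mm,cv2.MORPH_CLOSE,np.ones((9,9)))
    P,_,_=pts(cam,d,mm>0)
    c=np.median(P,0)
    for _ in range(3):
        n=np.linalg.svd(P-P.mean(0),full_matrices=False)[2][2]; e=(P-P.mean(0))@n; P=P[abs(e)<max(3,2*e.std())]
    n*=np.sign(n[2]); ex=np.cross([0,1,0],n); ex/=np.linalg.norm(ex); ey=np.cross(n,ex); c=P.mean(0)
    q=np.c_[(P-c)@ex,(P-c)@ey].astype(np.float32)
    rc=cv2.minAreaRect(q); b=cv2.boxPoints(rc); 
    ed=b[1]-b[0] if np.linalg.norm(b[1]-b[0])>np.linalg.norm(b[2]-b[1]) else b[2]-b[1]
    ed=ed/np.linalg.norm(ed); ed*=np.sign(ed[1]) ; Y=ed[0]*ex+ed[1]*ey
    C=c+rc[0][0]*ex+rc[0][1]*ey
    return dict(n=len(P),C=C.round(1),size=np.round(rc[1],1),nrm=n.round(3),Y=Y.round(3),tilt=np.degrees(np.arccos(n[2])).round(1),yaw=np.degrees(np.arctan2(-Y[0],Y[1])).round(2))
def plate(cam,im,d,ctr=(541,230)):
    """fit: green stop pts; long & short stop"""
    H=hsv(im); m=(H[...,0]>60)&(H[...,0]<100)&(H[...,1]>90)
    P,_,_=pts(cam,d,m); G=P[near(P,ctr,120)]
    P,_,_=pts(cam,d,d>0); A=P[near(P,ctr,125)&(P[:,2]>7)&(P[:,2]<30)]
    A=A[:,:2].astype(np.float32); rc=cv2.minAreaRect(A); b=cv2.boxPoints(rc)
    return len(G),G[:,2].mean().round(1),rc,b.round(1)
E
python3 - <<'E'
from meas import *
for c in ('scene','top'):
    a=np.load(c+'0.npz'); im,d=a['im'],a['d']
    print(c,red(c,im,d)); print(blue(c,im,d)); print(plate(c,im,d))
E
```

```text
scene (237, array([642.8, -81.3,  80.9]), array([642.2, -79.9,  80.7]))
{'n': 964, 'C': array([ 555. , -191.7,   72.8]), 'size': array([43.8, 94.4]), 'nrm': array([0.472, 0.058, 0.88 ]), 'Y': array([-0.098,  0.995, -0.013]), 'tilt': np.float64(28.4), 'yaw': np.float64(5.61)}
(84, np.float64(21.8), ((539.86328125, 229.77459716796875), (152.8411407470703, 103.71327209472656), 76.90039825439453), array([[472. , 167.1],
       [573.1, 143.6],
       [607.7, 292.5],
       [506.7, 316. ]], dtype=float32))
top (198, array([640.8, -75.5,  79.5]), array([640.9, -76.5,  79.4]))
{'n': 580, 'C': array([ 555.4, -188.7,   71.7]), 'size': array([48.4, 95.3]), 'nrm': array([0.477, 0.051, 0.877]), 'Y': array([-0.114,  0.993,  0.004]), 'tilt': np.float64(28.7), 'yaw': np.float64(6.57)}
(293, np.float64(20.2), ((551.3991088867188, 230.2366943359375), (206.222412109375, 224.89410400390625), 22.764375686645508), array([[412.8, 294. ],
       [499.8,  86.7],
       [690. , 166.4],
       [603. , 373.8]], dtype=float32))
```

Run:
```python
from h import *
y=np.radians(6); X=np.array([np.cos(y),np.sin(y),0]);Z=np.array([0,0,-1.]);Rt=np.c_[X,np.cross(Z,X),Z]
o=get_obs();print(delta(Rt,o['ee_pos']), Rt.T@(np.array([641.5,-78,150])-o['ee_pos'])/10)
```

```text
(array([0., 0., 0.]), array([ 1.06910216e-03, -3.87756835e-03, -7.58447867e+01])) [ 47.69488647 -46.13949203   7.2703515 ]
```

```bash
python3 -m inch '[{"az":-10.7,"jaw":0},{"az":-10.7,"jaw":0},{"az":-10.7,"jaw":0},{"az":-10.7,"jaw":0},{"az":-10.7,"jaw":0},{"az":-10.7,"jaw":0},{"az":-10.7,"jaw":0},{"az":-0.9,"jaw":0}]'
python3 -m inch '[{"tx":4.3,"ty":-4.2,"tz":0.6,"jaw":0},{"tx":4.3,"ty":-4.2,"tz":0.6,"jaw":0},{"tx":4.3,"ty":-4.2,"tz":0.6,"jaw":0},{"tx":4.3,"ty":-4.2,"tz":0.6,"jaw":0},{"tx":4.3,"ty":-4.2,"tz":0.6,"jaw":0},{"tx":4.3,"ty":-4.2,"tz":0.6,"jaw":0},{"tx":4.3,"ty":-4.2,"tz":0.6,"jaw":0},{"tx":4.3,"ty":-4.2,"tz":0.6,"jaw":0},{"tx":4.3,"ty":-4.2,"tz":0.6,"jaw":0},{"tx":4.3,"ty":-4.2,"tz":0.6,"jaw":0},{"tx":4.3,"ty":-4.2,"tz":0.6,"jaw":0},{"jaw":0}]'
python3 - <<'E'
from meas import *
y=np.radians(6); X=np.array([np.cos(y),np.sin(y),0]);Z=np.array([0,0,-1.]);Rt=np.c_[X,np.cross(Z,X),Z]
print(delta(Rt,[643,-78,82]),get_obs()['qpos'],get_obs()['width'])
im,d=viewer.get_image('wrist'); save('w0',im); np.savez('w0',im=im,d=d)
try: print(red('wrist',im,d)); print(blue('wrist',im,d))
except Exception as e: print(e)
E
```

```text
(array([-33.0239507 , -57.67057119,  14.06980192]), array([ 1.06910216e-03, -3.87756835e-03, -7.58447867e+01])) [-1.23801268e+00  4.23076026e-01  1.62986578e+00  2.94518953e-05
  1.08859111e+00 -1.90048436e-02] 87.98569052214572
OpenCV(4.12.0) /io/opencv/modules/calib3d/src/undistort.dispatch.cpp:347: error: (-215:Assertion failed) CV_IS_MAT(_src) && CV_IS_MAT(_dst) && (_src->rows == 1 || _src->cols == 1) && (_dst->rows == 1 || _dst->cols == 1) && _src->cols + _src->rows - 1 == _dst->rows + _dst->cols - 1 && (CV_MAT_TYPE(_src->type) == CV_32FC2 || CV_MAT_TYPE(_src->type) == CV_64FC2) && (CV_MAT_TYPE(_dst->type) == CV_32FC2 || CV_MAT_TYPE(_dst->type) == CV_64FC2) in function 'cvUndistortPointsInternal'
$[0]: bad value
$[0]: bad value
```

View pics/w0.png

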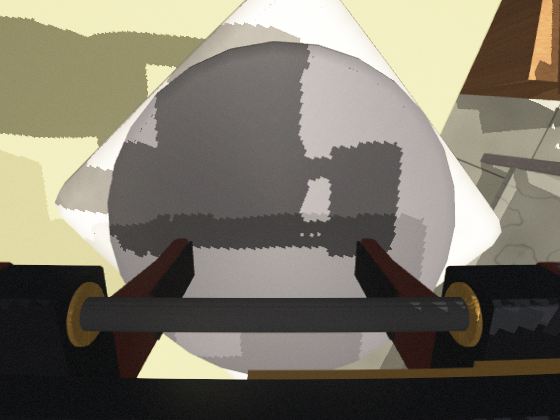

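The rows were refused, so nothing moved. Every key is probably required, so I'll try full rows.

```bash
python3 -m inch '[{"tx":0,"ty":0,"tz":0,"ax":0,"ay":0,"az":-10.7,"jaw":0},{"tx":0,"ty":0,"tz":0,"ax":0,"ay":0,"az":-10.7,"jaw":0},{"tx":0,"ty":0,"tz":0,"ax":0,"ay":0,"az":-10.7,"jaw":0},{"tx":0,"ty":0,"tz":0,"ax":0,"ay":0,"az":-10.7,"jaw":0},{"tx":0,"ty":0,"tz":0,"ax":0,"ay":0,"az":-10.7,"jaw":0},{"tx":0,"ty":0,"tz":0,"ax":0,"ay":0,"az":-10.7,"jaw":0},{"tx":0,"ty":0,"tz":0,"ax":0,"ay":0,"az":-10.7,"jaw":0},{"tx":0,"ty":0,"tz":0,"ax":0,"ay":0,"az":-0.9,"jaw":0}]'
```

```text
t: 2.05
ee_pos: [215.4, -586.7, 222.7]
orientation: [3.137, 0.162, 0.0]
ft_force: [-0.9, -0.4, 0.1]
width: 10.9
```

```bash
python3 -m inch '[{"tx":4.3,"ty":-4.2,"tz":0.6,"ax":0,"ay":0,"az":0,"jaw":0},{"tx":4.3,"ty":-4.2,"tz":0.6,"ax":0,"ay":0,"az":0,"jaw":0},{"tx":4.3,"ty":-4.2,"tz":0.6,"ax":0,"ay":0,"az":0,"jaw":0},{"tx":4.3,"ty":-4.2,"tz":0.6,"ax":0,"ay":0,"az":0,"jaw":0},{"tx":4.3,"ty":-4.2,"tz":0.6,"ax":0,"ay":0,"az":0,"jaw":0},{"tx":4.3,"ty":-4.2,"tz":0.6,"ax":0,"ay":0,"az":0,"jaw":0},{"tx":4.3,"ty":-4.2,"tz":0.6,"ax":0,"ay":0,"az":0,"jaw":0},{"tx":4.3,"ty":-4.2,"tz":0.6,"ax":0,"ay":0,"az":0,"jaw":0},{"tx":4.3,"ty":-4.2,"tz":0.6,"ax":0,"ay":0,"az":0,"jaw":0},{"tx":4.3,"ty":-4.2,"tz":0.6,"ax":0,"ay":0,"az":0,"jaw":0},{"tx":4.3,"ty":-4.2,"tz":0.6,"ax":0,"ay":0,"az":0,"jaw":0},{"tx":0,"ty":0,"tz":0,"ax":0,"ay":0,"az":0,"jaw":0}]'
python3 - <<'E'
from meas import *
y=np.radians(6); X=np.array([np.cos(y),np.sin(y),0]);Z=np.array([0,0,-1.]);Rt=np.c_[X,np.cross(Z,X),Z]
print(delta(Rt,[643,-78,82]),get_obs()['qpos'],get_obs()['width'])
im,d=viewer.get_image('wrist'); save('w1',im); np.savez('w1',im=im,d=d)
for f in (red,blue):
    try: print(f('wrist',im,d))
    except Exception as e: print('none')
E
```

```text
t: 3.55
ee_pos: [639.9, -74.8, 156.1]
orientation: [-3.137, -0.165, -0.001]
ft_force: [0.0, 0.0, 0.5]
width: 0.4
(array([0.27069729, 0.35538571, 7.41125538]), array([-0.0175981 , -0.04099255,  0.01330337])) [-1.35030655e-01  5.27199218e-01  1.63112385e+00  5.62910010e-04
  9.82647658e-01 -2.40294767e-01] 0.4401660312030952
(1795, array([639.4, -73.6,  80.6]), array([639.8, -76.7, 121. ]))
{'n': 533, 'C': array([ 536.7, -181.5,   81.4]), 'size': array([80.2, 19. ]), 'nrm': array([0.492, 0.054, 0.869]), 'Y': array([ 0.027,  0.997, -0.077]), 'tilt': np.float64(29.7), 'yaw': np.float64(-1.57)}
```

```bash
python3 -m inch '[{"tx":0.1,"ty":0.1,"tz":3.5,"ax":0,"ay":0,"az":0,"jaw":0},{"tx":0.1,"ty":0,"tz":3.5,"ax":0,"ay":0,"az":0,"jaw":0},{"tx":0,"ty":0,"tz":0.6,"ax":0,"ay":0,"az":0,"jaw":0},{"tx":0,"ty":0,"tz":0.6,"ax":0,"ay":0,"az":0,"jaw":0},{"tx":0,"ty":0,"tz":0.6,"ax":0,"ay":0,"az":0,"jaw":0},{"tx":0,"ty":0,"tz":0.6,"ax":0,"ay":0,"az":0,"jaw":0},{"tx":0,"ty":0,"tz":0.6,"ax":0,"ay":0,"az":0,"jaw":0},{"tx":0,"ty":0,"tz":0.6,"ax":0,"ay":0,"az":0,"jaw":0}]'
python3 -m inch '[{"tx":0,"ty":0,"tz":0.2,"ax":0,"ay":0,"az":0,"jaw":0},{"tx":0,"ty":0,"tz":0.1,"ax":0,"ay":0,"az":0,"jaw":0}]'
```

```text
t: 4.6
ee_pos: [641.4, -79.1, 51.0]
orientation: [3.137, 0.163, 0.004]
ft_force: [4.2, -1.7, 3.4]
width: 0.5
t: 4.85
ee_pos: [640.5, -78.8, 47.7]
orientation: [3.137, 0.163, 0.001]
ft_force: [2.9, -1.1, 7.5]
width: 0.4
```

```bash
python3 -m inch '[{"tx":0,"ty":0,"tz":0.2,"ax":0,"ay":0,"az":0,"jaw":0},{"tx":0,"ty":0,"tz":0.1,"ax":0,"ay":0,"az":0,"jaw":0}]'
python3 -m inch '[{"tx":0,"ty":0,"tz":0.2,"ax":0,"ay":0,"az":0,"jaw":0},{"tx":0,"ty":0,"tz":0,"ax":0,"ay":0,"az":0,"jaw":0}]'
```

```text
t: 5.1
ee_pos: [640.6, -78.9, 47.2]
orientation: [3.137, 0.163, 0.001]
ft_force: [-3.9, -0.4, 27.0]
width: 0.9
t: 5.35
ee_pos: [640.7, -78.9, 46.9]
orientation: [3.137, 0.163, 0.002]
ft_force: [-7.3, 0.5, 34.8]
width: 0.6
```

```bash
python3 -m inch '[{"tx":0,"ty":0,"tz":-3,"ax":0,"ay":0,"az":0,"jaw":0},{"tx":0,"ty":0,"tz":-5,"ax":0,"ay":0,"az":0,"jaw":0},{"tx":0,"ty":0,"tz":-5,"ax":0,"ay":0,"az":0,"jaw":1},{"tx":0,"ty":0,"tz":0,"ax":0,"ay":0,"az":0,"jaw":1}]'
cat > grasp.py <<'E'
from h import *
def frame(yaw,tilt=29):
    y,t=np.radians([yaw,tilt]); n=np.array([np.sin(t)*np.cos(y),np.sin(t)*np.sin(y),np.cos(t)])
    Y=np.array([-np.sin(y),np.cos(y),0]); X=np.cross(Y,n); return X,Y,n
def tool(yaw,tilt=29):
    X,Y,n=frame(yaw,tilt); return np.c_[X,-Y,-n]   # tool x = X (X has +x world comp)
E
python3 - <<'E'
from grasp import *
X,Y,n=frame(6); print(X,Y,n); Rt=tool(6); o=get_obs(); t=np.array([555,-190,72.3])+120*n
print(delta(Rt,t), Rt.T@(t-o['ee_pos'])/10, t, o['ee_pos'])
E
```

```text
t: 5.85
ee_pos: [641.1, -78.8, 176.3]
orientation: [3.137, 0.163, 0.007]
ft_force: [-0.0, 0.4, -0.5]
width: 16.9
[ 0.86982845  0.09142265 -0.48480962] [-0.10452846  0.9945219   0.        ] [0.48215378 0.0506764  0.87461971]
(array([-3.90327547, 10.16215168, -0.10757786]), array([  0.03469413, -29.24529188,  -0.04941936])) [-3.46823081 10.15942847  1.80937767] [ 612.85845389 -183.91883145  177.25436486] [641.13060052 -78.79341468 176.26522189]
```

```bash
python3 -m inch '[{"tx":0,"ty":0,"tz":0,"ax":0,"ay":-9.8,"az":0,"jaw":1},{"tx":0,"ty":0,"tz":0,"ax":0,"ay":-9.8,"az":0,"jaw":1},{"tx":0,"ty":0,"tz":0,"ax":0,"ay":-9.6,"az":0,"jaw":1},{"tx":-1.8,"ty":5,"tz":0.9,"ax":0,"ay":0,"az":0,"jaw":1},{"tx":-1.7,"ty":5.1,"tz":0.9,"ax":0,"ay":0,"az":0,"jaw":1},{"tx":0,"ty":0,"tz":0,"ax":0,"ay":0,"az":0,"jaw":1}]'
python3 - <<'E'
from meas import *; from grasp import *
o=get_obs(); print(o['qpos'])
im,d=viewer.get_image('wrist'); save('w2',im); np.savez('w2',im=im,d=d)
print(blue('wrist',im,d,(560,-190)))
E
```

```text
t: 6.6
ee_pos: [608.5, -186.1, 171.8]
orientation: [3.011, 0.151, -0.793]
ft_force: [0.3, 0.1, 0.3]
width: 77.1
[-0.23684131  0.74156039  1.29325288 -0.16241267  1.5974264  -0.30058284]
{'n': 5250, 'C': array([ 594.5, -181.5,  189.7]), 'size': array([232.4,  95.9]), 'nrm': array([-0.954, -0.116,  0.276]), 'Y': array([0.275, 0.032, 0.961]), 'tilt': np.float64(73.9), 'yaw': np.float64(-83.29)}
```

View pics/w2.png

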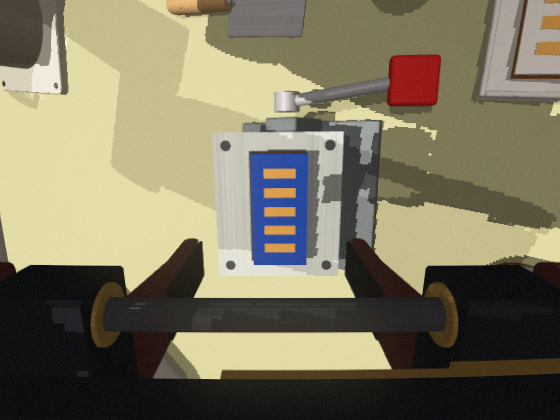

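The block and die are in clear view, aligned with the jaws: block columns 250–307, rows 150–266. The gripper polluted the fit, so I'll restrict it to that box.

Run:
```python
from meas import *; from grasp import *
a=np.load('w2.npz'); im,d=a['im'],a['d'].copy(); full=d.copy()
z=np.zeros_like(d); z[140:275,240:320]=d[140:275,240:320]; r=blue('wrist',im,z,(565,-190)); print(r)
P,_,v=pts('wrist',full,(np.indices(d.shape)[0]>140)&(np.indices(d.shape)[0]<255)&(np.indices(d.shape)[1]>222)&(np.indices(d.shape)[1]<243))
X,Y,n=frame(6); C=r['C']; print('block top above die face', (np.median((P-C)@n)))
Rt=tool(6); o=get_obs(); t=C-12*n
print('top-based target',t,'delta',delta(Rt,t)); print('yaw fit',delta(tool(r['yaw'],29),t)[1])
```

```text
{'n': 4398, 'C': array([ 564. , -185. ,   84.4]), 'size': array([45.7, 95.9]), 'nrm': array([0.476, 0.052, 0.878]), 'Y': array([-0.112,  0.994,  0.002]), 'tilt': np.float64(28.6), 'yaw': np.float64(6.44)}
block top above die face -14.247520175944107
top-based target [ 558.21415461 -185.60811685   73.90456351] delta (array([ 0.39296341, -0.36884232, 11.06050691]), array([-0.19874126,  0.44734955, -0.13454217]))
yaw fit [-0.41355844  0.44693144 -0.51854014]
```

```bash
python3 -m inch '[{"tx":0.4,"ty":-0.4,"tz":2,"ax":-0.3,"ay":0.4,"az":-0.4,"jaw":1},{"tx":0,"ty":0,"tz":4,"ax":0,"ay":0,"az":0,"jaw":1},{"tx":0,"ty":0,"tz":3.5,"ax":0,"ay":0,"az":0,"jaw":1},{"tx":0,"ty":0,"tz":1,"ax":0,"ay":0,"az":0,"jaw":1},{"tx":0,"ty":0,"tz":0,"ax":0,"ay":0,"az":0,"jaw":1}]'
python3 - <<'E'
from grasp import *
print(delta(tool(6.2,28.8),[558.2,-185.6,74]),get_obs()['ft_force'])
E
```

```text
t: 7.28
ee_pos: [563.9, -183.9, 79.8]
orientation: [3.01, 0.17, -0.775]
ft_force: [0.9, -0.0, -0.2]
width: 87.8
(array([-0.23254611,  0.10200608,  0.796239  ]), array([0.16380505, 0.07664802, 0.24011054])) [ 0.88741679 -0.01990827 -0.19542755]
```

```bash
python3 -m inch '[{"tx":-0.1,"ty":0.1,"tz":0.5,"ax":0.1,"ay":0,"az":0.2,"jaw":1},{"tx":0,"ty":0,"tz":0,"ax":0,"ay":0,"az":0,"jaw":1},{"tx":0,"ty":0,"tz":0,"ax":0,"ay":0,"az":0,"jaw":1}]'
python3 - <<'E'
from grasp import *
print(delta(tool(6.2,28.8),[558.2,-185.6,74]),get_obs()['ft_force'])
E
```

```text
t: 7.65
ee_pos: [561.4, -186.3, 76.8]
orientation: [3.012, 0.163, -0.771]
ft_force: [-0.6, 0.1, 0.5]
width: 87.8
(array([-0.136724  , -0.10063555,  0.39198019]), array([ 0.09674169, -0.05914793, -0.0239574 ])) [-0.58211523  0.05007016  0.49833398]
```

```bash
python3 -m inch '[{"tx":-0.1,"ty":-0.1,"tz":0.35,"ax":0,"ay":0,"az":0,"jaw":1},{"tx":0,"ty":0,"tz":0,"ax":0,"ay":0,"az":0,"jaw":0.8},{"tx":0,"ty":0,"tz":0,"ax":0,"ay":0,"az":0,"jaw":0},{"tx":0,"ty":0,"tz":0,"ax":0,"ay":0,"az":0,"jaw":0},{"tx":0,"ty":0,"tz":0,"ax":0,"ay":0,"az":0,"jaw":0},{"tx":0,"ty":0,"tz":0,"ax":0,"ay":0,"az":0,"jaw":0},{"tx":0,"ty":0,"tz":0,"ax":0,"ay":0,"az":0,"jaw":0}]'
python3 - <<'E'
from grasp import *
print(delta(tool(6.2,28.8),[558.2,-185.6,74]),get_obs()['ft_force'])
E
```

```text
t: 8.52
ee_pos: [557.9, -185.5, 73.8]
orientation: [3.011, 0.163, -0.774]
ft_force: [-1.9, -0.2, 2.1]
width: 45.7
(array([ 0.01603391,  0.01306404, -0.0285287 ]), array([ 0.08074866,  0.04415108, -0.00997686])) [-1.8896101  -0.24360473  2.05770713]
```

```bash
python3 -m inch '[{"tx":0,"ty":0,"tz":-0.7,"ax":0,"ay":0,"az":0,"jaw":0},{"tx":0,"ty":0,"tz":-1,"ax":0,"ay":0,"az":0,"jaw":0},{"tx":0,"ty":0,"tz":-2,"ax":0,"ay":0,"az":0,"jaw":0},{"tx":0,"ty":0,"tz":-4,"ax":0,"ay":0,"az":0,"jaw":0},{"tx":0,"ty":0,"tz":-5,"ax":0,"ay":0,"az":0,"jaw":0},{"tx":0,"ty":0,"tz":0,"ax":0,"ay":9.6,"az":0,"jaw":0},{"tx":0,"ty":0,"tz":0,"ax":0,"ay":9.6,"az":0,"jaw":0},{"tx":0,"ty":0,"tz":0,"ax":0,"ay":9.6,"az":0,"jaw":0},{"tx":0,"ty":0,"tz":0,"ax":0,"ay":0,"az":9.6,"jaw":0},{"tx":0,"ty":0,"tz":0,"ax":0,"ay":0,"az":9.7,"jaw":0},{"tx":0,"ty":0,"tz":0,"ax":0,"ay":0,"az":0,"jaw":0}]'
python3 - <<'E'
from grasp import *
o=get_obs();print(o['width'],o['ft_force'])
c,s=np.cos(np.radians(-13.1)),np.sin(np.radians(-13.1)); x=np.array([c,s,0]);y=np.array([-s,c,0])
corner=np.array([539.9,229.8,14])+x*40+y*65; tgt=corner-23*x-48*y; print(corner,tgt)
Rt=tool(-13.1,0); t=tgt+[0,0,136]; print(delta(Rt,t),Rt.T@(t-o['ee_pos'])/10)
E
```

```text
t: 9.9
ee_pos: [619.5, -178.7, 185.8]
orientation: [3.12, -0.355, 0.002]
ft_force: [-1.0, -0.4, -1.7]
width: 45.7
45.658022289938934 [-0.98771683 -0.40507181 -1.71039482]
[593.59137367 284.04238558  14.        ] [560.31066367 242.50451922  14.        ]
(array([-15.23731845, -39.72118823,   3.50292415]), array([ 0.07351131, -0.09872563,  0.1197407 ])) [-15.31419009 -39.68472      3.58018513]
```

```bash
python3 -m inch '[{"tx":-1.9,"ty":-5,"tz":0,"ax":0,"ay":0,"az":0,"jaw":0},{"tx":-1.9,"ty":-5,"tz":0,"ax":0,"ay":0,"az":0,"jaw":0},{"tx":-1.9,"ty":-5,"tz":0,"ax":0,"ay":0,"az":0,"jaw":0},{"tx":-1.9,"ty":-5,"tz":0,"ax":0,"ay":0,"az":0,"jaw":0},{"tx":-1.9,"ty":-5,"tz":0,"ax":0,"ay":0,"az":0,"jaw":0},{"tx":-1.9,"ty":-5,"tz":0,"ax":0,"ay":0,"az":0,"jaw":0},{"tx":-1.9,"ty":-3,"tz":0,"ax":0,"ay":0,"az":0,"jaw":0},{"tx":-1.9,"ty":0,"tz":0,"ax":0,"ay":0,"az":0,"jaw":0},{"tx":0,"ty":0,"tz":0,"ax":0,"ay":0,"az":0,"jaw":0},{"tx":0,"ty":0,"tz":0,"ax":0,"ay":0,"az":0,"jaw":0}]'
python3 - <<'E'
from meas import *
im,d=viewer.get_image('wrist'); save('w3',im); np.savez('w3',im=im,d=d,**viewer.get_calibration('wrist')); o=get_obs(); print(o['ee_pos'],o['width'])
P,u,v=pts('wrist',d,d>0)
k=(P[:,2]>9)&(P[:,2]<18)&near(P,(541,230),130); print(k.sum(),np.median(P[k,2]))
rc=cv2.minAreaRect(P[k,:2].astype(np.float32)); print(rc,cv2.boxPoints(rc))
E
```

```text
t: 11.15
ee_pos: [546.1, 176.2, 184.8]
orientation: [3.12, -0.358, 0.002]
ft_force: [-0.5, -0.2, -0.9]
width: 45.4
[546.29252553 176.16625777 184.72474438] 45.65367715633275
9566 14.750292363909706
((534.8261108398438, 231.72866821289062), (139.7541961669922, 90.58837127685547), 77.08638000488281) [[475.06122 173.74132]
 [563.35846 153.49648]
 [594.591   289.716  ]
 [506.29376 309.96088]]
```

View pics/w3.png

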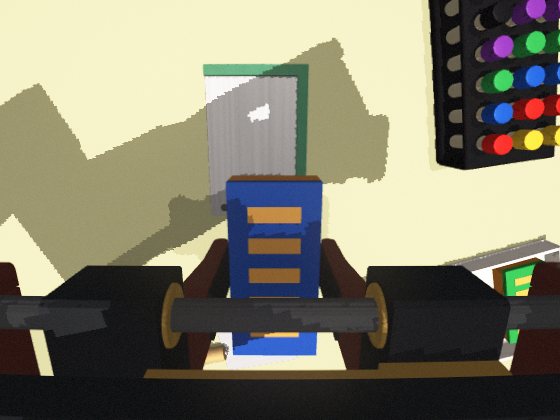

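The held block is clear at columns 228–322, and the plate's inner corner shows at about (298,76). I'll measure both in this one picture so that common calibration errors cancel.

Run:
```python
from meas import *; from grasp import *
a=np.load('w3.npz'); im,d=a['im'],a['d']
H=hsv(im); m=(H[...,0]>100)&(H[...,0]<130)&(H[...,1]>120); I=np.indices(d.shape)
m&=(I[0]>170)&(I[0]<362)&(I[1]>215)&(I[1]<330)
P,u,v=pts('wrist',d,m); zt=np.median(P[:,2]); k=abs(P[:,2]-zt)<6; P=P[k]
print('top z',zt, np.percentile(P[:,2],[2,98])); rc=cv2.minAreaRect(P[:,:2].astype(np.float32)); print(rc); print(cv2.boxPoints(rc))
G=(H[...,0]>60)&(H[...,0]<100)&(H[...,1]>90)&(I[0]<190)&(I[1]>190)&(I[1]<320)
Q,_,_=pts('wrist',d,G); Q=Q[(Q[:,2]>18)&(Q[:,2]<26)]; rg=cv2.minAreaRect(Q[:,:2].astype(np.float32)); print('green',len(Q),np.median(Q[:,2]),rg,cv2.boxPoints(rg))
# tilt of the block about both axes
n=np.linalg.svd(P-P.mean(0),full_matrices=False)[2][2]; print('n',n*np.sign(n[2]))
```

```text
top z 196.55907721866433 [195.17375634 197.80276535]
((544.4034423828125, 174.1500244140625), (96.59504699707031, 46.92615509033203), 76.96482849121094)
[[510.65152 132.38913]
 [556.3684  121.80496]
 [578.1554  215.91092]
 [532.4385  226.49509]]
green 1895 21.78117101362043 ((545.7034301757812, 256.23114013671875), (104.21431732177734, 98.2255859375), 76.6314468383789) [[485.87354 216.8915 ]
 [581.4375  194.18037]
 [605.5333  295.5708 ]
 [509.96936 318.28192]]
n [-0.00382015  0.00204287  0.99999062]
```

```bash
python3 -m inch '[{"tx":-0.5,"ty":-3.5,"tz":3,"ax":0,"ay":0,"az":0,"jaw":0},{"tx":0,"ty":-3.6,"tz":4,"ax":0,"ay":0,"az":0,"jaw":0},{"tx":0,"ty":0,"tz":4,"ax":0,"ay":0,"az":0,"jaw":0},{"tx":0,"ty":0,"tz":2.5,"ax":0,"ay":0,"az":0,"jaw":0},{"tx":0,"ty":0,"tz":1,"ax":0,"ay":0,"az":0,"jaw":0},{"tx":0,"ty":0,"tz":0,"ax":0,"ay":0,"az":0,"jaw":0},{"tx":0,"ty":0,"tz":0,"ax":0,"ay":0,"az":0,"jaw":0}]'
cat > look.py <<'E'
import sys; from meas import *; from grasp import *
im,d=viewer.get_image('wrist'); save(sys.argv[1],im); o=get_obs()
H=hsv(im); I=np.indices(d.shape); m=(H[...,0]>100)&(H[...,0]<130)&(H[...,1]>120)&(I[0]>170)&(I[0]<362)&(I[1]>215)&(I[1]<330)
P,_,_=pts('wrist',d,m); zt=np.median(P[:,2]); P=P[abs(P[:,2]-zt)<5]; rc=cv2.minAreaRect(P[:,:2].astype(np.float32)); b=cv2.boxPoints(rc)
G=(H[...,0]>60)&(H[...,0]<100)&(H[...,1]>90)&(I[0]<260)
Q,_,_=pts('wrist',d,G); Q=Q[near(Q,(550,240),110)&(Q[:,2]>18)&(Q[:,2]<26)]; rg=cv2.minAreaRect(Q[:,:2].astype(np.float32)); g=cv2.boxPoints(rg)
R2=lambda p:(p@np.array([[.974,.2267],[-.2267,.974]]))
print('z',zt,'block',rc,'\n',R2(b).max(0),'green outer max',R2(g).max(0),rg,len(Q)); print('gap',R2(g).max(0)-10-R2(b).max(0), o['ee_pos'],o['ft_force'],o['width'])
E
python3 look.py w4
```

```text
t: 12.08
ee_pos: [557.9, 247.3, 40.6]
orientation: [3.121, -0.358, 0.003]
ft_force: [0.9, 0.0, -2.3]
width: 45.7
z 52.5207421108327 block ((556.2166748046875, 245.32940673828125), (96.57615661621094, 47.18779754638672), 77.23359680175781) 
 [510.01634403 413.47242854] green outer max [522.80971895 425.66368152] ((551.6605224609375, 281.7467041015625), (52.273216247558594, 98.67941284179688), 76.84716033935547) 3673
gap [2.79337492 2.19125298] [557.8578784  247.37738025  40.69616235] [-1.10695693  0.72094814 -1.12899364] 45.66036031903827
```

View pics/w4.png

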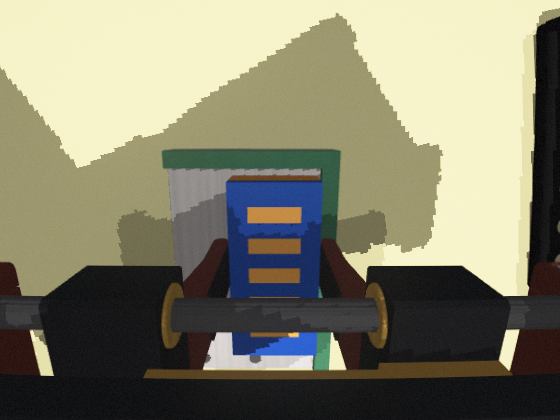

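```bash
python3 -m inch '[{"tx":0,"ty":0,"tz":0.5,"ax":0,"ay":0,"az":0,"jaw":0},{"tx":0,"ty":0,"tz":0.4,"ax":0,"ay":0,"az":0,"jaw":0},{"tx":0,"ty":0,"tz":0.2,"ax":0,"ay":0,"az":0,"jaw":0},{"tx":0,"ty":0,"tz":0,"ax":0,"ay":0,"az":0,"jaw":0},{"tx":0,"ty":0,"tz":0,"ax":0,"ay":0,"az":0,"jaw":0}]'
python3 -m inch '[{"tx":0.1,"ty":0,"tz":0,"ax":0,"ay":0,"az":0,"jaw":0},{"tx":0.1,"ty":0,"tz":0,"ax":0,"ay":0,"az":0,"jaw":0},{"tx":0,"ty":0,"tz":0,"ax":0,"ay":0,"az":0,"jaw":0},{"tx":0,"ty":0,"tz":0,"ax":0,"ay":0,"az":0,"jaw":0}]'
python3 -m inch '[{"tx":0.05,"ty":0,"tz":0,"ax":0,"ay":0,"az":0,"jaw":0},{"tx":0.05,"ty":0,"tz":0,"ax":0,"ay":0,"az":0,"jaw":0},{"tx":0,"ty":0,"tz":0,"ax":0,"ay":0,"az":0,"jaw":0}]'
```

```text
t: 12.75
ee_pos: [556.8, 247.3, 28.4]
orientation: [3.12, -0.357, 0.0]
ft_force: [-0.7, 0.4, -1.5]
width: 46.1
t: 13.25
ee_pos: [558.7, 246.8, 28.4]
orientation: [3.12, -0.357, 0.0]
ft_force: [-0.1, -0.5, -1.5]
width: 45.8
t: 13.62
ee_pos: [559.7, 246.5, 28.4]
orientation: [3.12, -0.358, 0.0]
ft_force: [0.2, 0.5, -1.0]
width: 45.8
```

```bash
python3 -m inch '[{"tx":0.05,"ty":0,"tz":0,"ax":0,"ay":0,"az":0,"jaw":0},{"tx":0.05,"ty":0,"tz":0,"ax":0,"ay":0,"az":0,"jaw":0},{"tx":0,"ty":0,"tz":0,"ax":0,"ay":0,"az":0,"jaw":0}]'
python3 -m inch '[{"tx":0,"ty":-0.1,"tz":0,"ax":0,"ay":0,"az":0,"jaw":0},{"tx":0,"ty":-0.1,"tz":0,"ax":0,"ay":0,"az":0,"jaw":0},{"tx":0,"ty":0,"tz":0,"ax":0,"ay":0,"az":0,"jaw":0},{"tx":0,"ty":0,"tz":0,"ax":0,"ay":0,"az":0,"jaw":0}]'
```

```text
t: 14.0
ee_pos: [560.7, 246.3, 28.4]
orientation: [3.12, -0.357, 0.0]
ft_force: [-0.3, 0.3, -1.6]
width: 45.6
t: 14.5
ee_pos: [561.1, 248.3, 28.4]
orientation: [3.12, -0.357, 0.0]
ft_force: [-0.1, 0.1, -2.4]
width: 45.7
```

```bash
python3 -m inch '[{"tx":0.05,"ty":0,"tz":0,"ax":0,"ay":0,"az":0,"jaw":0},{"tx":0,"ty":0,"tz":0,"ax":0,"ay":0,"az":0,"jaw":0},{"tx":0,"ty":0,"tz":0,"ax":0,"ay":0,"az":0,"jaw":0}]'
python3 -m inch '[{"tx":0.05,"ty":0,"tz":0,"ax":0,"ay":0,"az":0,"jaw":0},{"tx":0,"ty":0,"tz":0,"ax":0,"ay":0,"az":0,"jaw":0},{"tx":0,"ty":0,"tz":0,"ax":0,"ay":0,"az":0,"jaw":0}]'
python3 look.py w5
```

```text
t: 14.88
ee_pos: [561.7, 248.2, 28.4]
orientation: [3.12, -0.358, 0.001]
ft_force: [-0.3, 0.3, -2.0]
width: 45.6
t: 15.25
ee_pos: [562.0, 248.1, 28.3]
orientation: [3.12, -0.358, 0.0]
ft_force: [-0.4, -0.4, -2.1]
width: 45.7
z 40.1425073765299 block ((559.9558715820312, 245.95797729492188), (96.95909118652344, 46.84440231323242), 76.71814727783203) 
 [513.21309531 415.05941926] green outer max [522.95082228 426.08685131] ((552.3302001953125, 285.265380859375), (45.81562042236328, 99.19081115722656), 76.7629165649414) 3862
gap [-0.26227303  1.02743206] [561.93479391 248.0607392   28.33135151] [-1.28859524  0.11057457 -1.13120601] 45.40844032108201
```

```bash
python3 -m inch '[{"tx":0.05,"ty":0,"tz":0,"ax":0,"ay":0,"az":0,"jaw":0},{"tx":0,"ty":0,"tz":0,"ax":0,"ay":0,"az":0,"jaw":0},{"tx":0,"ty":0,"tz":0,"ax":0,"ay":0,"az":0,"jaw":0}]'
python3 -m inch '[{"tx":0.05,"ty":0,"tz":0,"ax":0,"ay":0,"az":0,"jaw":0},{"tx":0,"ty":0,"tz":0,"ax":0,"ay":0,"az":0,"jaw":0},{"tx":0,"ty":0,"tz":0,"ax":0,"ay":0,"az":0,"jaw":0}]'
python3 -m inch '[{"tx":0,"ty":-0.1,"tz":0,"ax":0,"ay":0,"az":0,"jaw":0},{"tx":0,"ty":0,"tz":0,"ax":0,"ay":0,"az":0,"jaw":0},{"tx":0,"ty":0,"tz":0,"ax":0,"ay":0,"az":0,"jaw":0}]'
```

```text
t: 15.68
ee_pos: [562.0, 248.0, 28.2]
orientation: [3.12, -0.358, -0.001]
ft_force: [-4.1, 2.2, -0.1]
width: 45.5
t: 16.05
ee_pos: [562.1, 248.0, 28.2]
orientation: [3.12, -0.358, -0.002]
ft_force: [-5.9, 2.8, -0.5]
width: 45.8
t: 16.42
ee_pos: [562.1, 248.3, 27.9]
orientation: [3.119, -0.358, -0.003]
ft_force: [-5.7, 0.8, 0.2]
width: 45.7
```

```bash
python3 -m inch '[{"tx":0,"ty":-0.1,"tz":0,"ax":0,"ay":0,"az":0,"jaw":0},{"tx":0,"ty":0,"tz":0,"ax":0,"ay":0,"az":0,"jaw":0},{"tx":0,"ty":0,"tz":0,"ax":0,"ay":0,"az":0,"jaw":0}]'
python3 -m inch '[{"tx":0,"ty":-0.1,"tz":0,"ax":0,"ay":0,"az":0,"jaw":0},{"tx":0,"ty":0,"tz":0,"ax":0,"ay":0,"az":0,"jaw":0},{"tx":0,"ty":0,"tz":0,"ax":0,"ay":0,"az":0,"jaw":0}]'
python3 look.py w6
```

```text
t: 16.8
ee_pos: [562.3, 249.0, 27.8]
orientation: [3.118, -0.358, -0.003]
ft_force: [-5.5, 0.0, -1.0]
width: 45.7
t: 17.18
ee_pos: [562.4, 249.3, 27.8]
orientation: [3.117, -0.357, -0.004]
ft_force: [-4.4, -3.2, 0.5]
width: 45.7
z 39.57269837548105 block ((560.5331420898438, 247.06158447265625), (96.96188354492188, 47.09672164916992), 76.85962677001953) 
 [513.53171155 416.20905326] green outer max [522.71081338 425.7435404 ] ((552.3900146484375, 285.89837646484375), (44.04936599731445, 98.96533966064453), 76.8671646118164) 3970
gap [-0.82089817 -0.46551286] [562.33732887 249.3052551   27.75851684] [-5.32214766 -4.44919327 -0.42248189] 45.49497303320219
```

Both stops are in contact, at about 5 N each. Now I'll lower the last millimetre or so onto the plate.

```bash
python3 -m inch '[{"tx":0,"ty":0,"tz":0.1,"ax":0,"ay":0,"az":0,"jaw":0},{"tx":0,"ty":0,"tz":0,"ax":0,"ay":0,"az":0,"jaw":0},{"tx":0,"ty":0,"tz":0,"ax":0,"ay":0,"az":0,"jaw":0}]'
python3 -m inch '[{"tx":0,"ty":0,"tz":0.1,"ax":0,"ay":0,"az":0,"jaw":0},{"tx":0,"ty":0,"tz":0,"ax":0,"ay":0,"az":0,"jaw":0},{"tx":0,"ty":0,"tz":0,"ax":0,"ay":0,"az":0,"jaw":0}]'
```

```text
t: 17.6
ee_pos: [562.4, 249.2, 27.0]
orientation: [3.117, -0.358, -0.004]
ft_force: [-5.3, -4.6, 1.6]
width: 45.6
t: 17.98
ee_pos: [562.4, 249.2, 26.9]
orientation: [3.117, -0.358, -0.004]
ft_force: [-8.1, -5.7, 10.6]
width: 45.7
```

```bash
python3 -m inch '[{"tx":0,"ty":0,"tz":0,"ax":0,"ay":0,"az":0,"jaw":0.75},{"tx":0,"ty":0,"tz":0,"ax":0,"ay":0,"az":0,"jaw":0.75},{"tx":0,"ty":0,"tz":0,"ax":0,"ay":0,"az":0,"jaw":0.75},{"tx":0,"ty":0,"tz":0,"ax":0,"ay":0,"az":0,"jaw":0.75},{"tx":0,"ty":0,"tz":-1,"ax":0,"ay":0,"az":0,"jaw":0.75},{"tx":0,"ty":0,"tz":-3,"ax":0,"ay":0,"az":0,"jaw":0.75},{"tx":0,"ty":0,"tz":-6,"ax":0,"ay":0,"az":0,"jaw":0.75},{"tx":0,"ty":4,"tz":-4,"ax":0,"ay":0,"az":0,"jaw":0.75},{"tx":0,"ty":3,"tz":0,"ax":0,"ay":0,"az":0,"jaw":0.75},{"tx":0,"ty":0,"tz":0,"ax":0,"ay":0,"az":0,"jaw":0.75},{"tx":0,"ty":0,"tz":0,"ax":0,"ay":0,"az":0,"jaw":0.75}]'
python3 - <<'E'
from meas import *
im,d=viewer.get_image('wrist'); save('w7',cv2.resize(im,(800,600))); o=get_obs(); print(o['ee_pos'],o['ft_force'],o['width'])
H=hsv(im); r=lambda p:(p@np.array([[.974,.2267],[-.2267,.974]]))
def box(m,zl,zh):
    P,_,_=pts('wrist',d,m); P=P[near(P,(550,240),115)&(P[:,2]>zl)&(P[:,2]<zh)]; rc=cv2.minAreaRect(P[:,:2].astype(np.float32)); return rc,P
b,P=box((H[...,0]>100)&(H[...,0]<130)&(H[...,1]>120),30,45); g,Q=box((H[...,0]>60)&(H[...,0]<100)&(H[...,1]>90),17,27)
n=np.linalg.svd(P-P.mean(0),full_matrices=False)[2][2]
print('block',b,np.median(P[:,2]),n); print('green',g); print('gap',r(cv2.boxPoints(g)).max(0)-10-r(cv2.boxPoints(b)).max(0))
E
```

```text
t: 19.35
ee_pos: [548.2, 183.2, 166.6]
orientation: [3.12, -0.358, 0.001]
ft_force: [1.4, -0.6, -0.1]
width: 66.0
[548.13617599 183.51284985 166.35138696] [ 0.72102111  0.01314289 -0.14329911] 65.81264584970435
block ((560.7532958984375, 247.67282104492188), (95.85725402832031, 45.789337158203125), 77.03345489501953) 38.463534119973986 [ 2.70902527e-04  1.50453126e-03 -9.99998831e-01]
green ((540.2416381835938, 235.06056213378906), (148.5127716064453, 98.60970306396484), 76.71321868896484)
gap [-0.58298129 -0.50157046]
```

View pics/w7.png

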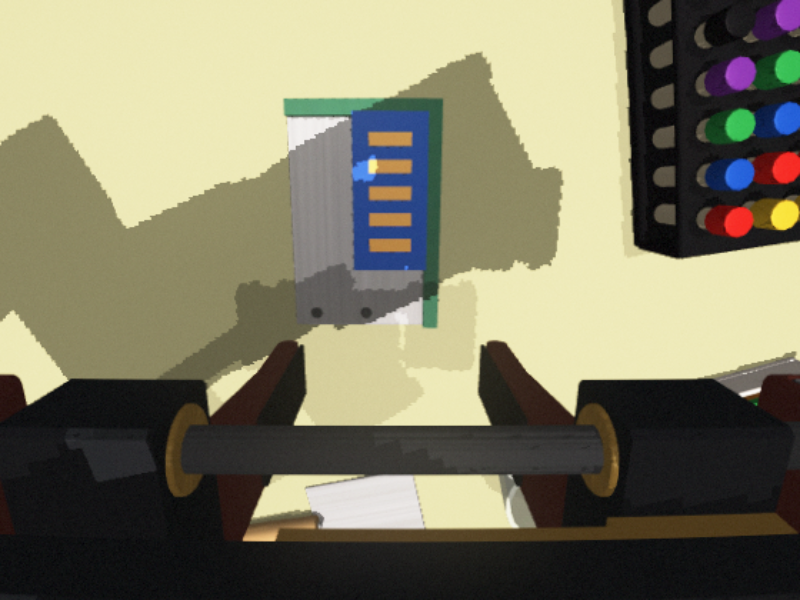

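The block sits flush in the corner, at columns 352–430 and rows 110–270, with no visible gap, and it is level. The gripper is clear, so I'm handing in.

```bash
python3 -c "from workcell import ctrl; print(ctrl.close_job())"
```

```text
the job is handed in; nothing more can be done
None
```

The block is on the stop plate, blue side up and flush in the corner of the two green stops. The job is handed in at about 19.4 s of the 61 s allowed; the system gives no verdict.

- **Lever:** I pressed it with closed fingers until it stopped moving, at about 35 N. The wrist camera then showed the block standing about 14.2 mm out of the die face.
- **Grip and transfer:** I gripped the block along the die's 29° draw direction, drew it out, levelled it and turned it to match the plate.
- **Placing:** I lowered it to 1–2 mm above the plate, nudged it against the long and then the short stop at about 5 N each, and set it down at about 10 N. Then I opened the gripper and backed away.

**Final checks (wrist camera):**
- **Level:** the block is level to about 0.002 rad.
- **Angle to stops:** it is parallel to the stops within about 0.006 rad.
- **Height:** its top measured 38.5 mm, against 38 mm expected.
- **Gaps:** both measured about −0.5 mm. A negative gap is impossible; I put it down to the green edges measuring slightly small, so I take it as contact.
- **Robot:** it is clear of everything, with force readings near zero.

**What disagreed or went wrong:**
- The first scene-camera estimate of the plate corner was about 5 mm off the wrist-camera one. I used the wrist camera and the felt contact.
- My first two move commands were refused because keys were missing from the rows, and nothing moved.
- I did not re-measure the other things on the bench. No unexpected contact forces showed.

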